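# Lay out the bronze bearing kit in the tray

### The job

Put together the bearing kit in the grey tray: set the bronze washer down flat on the foot of the blue post, then the large bronze bush on top of it over the same post, the small bronze bush over the green post, and the bright nut flat in the black dish. The steel bush, the steel washer and the dark nut do not belong to the kit: leave them where they are.

Things in the scene. Friction and masses are not known exactly. Their poses are not given: they have to be found in the camera images.
- bronze_bush_large: loose open cylinder of pale yellow bronze, wider than tall: 60 mm outside diameter, 48 mm bore, 40 mm tall, standing on the bench. Origin at the centre of its underside, z up along the bore
- bronze_bush_small: loose open cylinder of pale yellow bronze, 40 mm outside diameter, 31 mm bore, 35 mm tall, standing on the bench. Origin at the centre of its underside, z up along the bore
- bronze_washer: loose flat ring of pale yellow bronze, 60 mm outside diameter, 35 mm hole, 8 mm thick, lying flat on the bench. Origin at the centre of its underside, z up
- bright_nut: loose bright hexagon nut, 30 mm across flats (measured along its own y, and every 60 degrees from it), 34 mm across corners along x, 16 mm tall, lying flat on the bench. Origin at the centre of its underside, z up
- steel_bush: look-alike to leave alone: loose light grey steel open cylinder, 44 mm diameter, 45 mm tall. Origin at the centre of its underside
- steel_washer: look-alike to leave alone: loose grey steel flat ring, 68 mm diameter, 9 mm thick. Origin at the centre of its underside
- dark_nut: look-alike to leave alone: loose dark grey hexagon nut, 27 mm across corners, 13 mm tall. Origin at the centre of its underside
- blue_post: place for the bronze washer and, on it, the large bronze bush: fixed blue holder, foot 66 mm diameter, 10 mm thick, with an upright post of 22 mm diameter up to 52 mm above the underside, its last 10 mm tapering to 12 mm. Origin on the axis at the underside, 4 mm above the bench, z up, y along the tray. The three holders stand in a row 80 mm apart, in any order, in one fixed grey tray
- green_post: place for the small bronze bush: fixed green holder in the same tray, a round foot of 50 mm diameter and 10 mm thickness with a short upright post of 16 mm diameter, its top 35 mm above the holder's underside, the last 9 mm tapering to 8 mm. Origin on the axis at the underside of the foot, 4 mm above the bench, z up, y along the tray
- black_dish: place for the bright nut: fixed round black dish in the same tray, 66 mm outside and 58 mm inside diameter, floor 5 mm thick, rim 10 mm above its underside. Origin on the axis at the underside, 4 mm above the bench, z up, y along the tray. A tall press stands between the tray and most of the parts. The tray is 250 mm long, 94 mm wide, its floor 4 mm thick, its rim 12 mm high
Things that resemble listed ones, but are neither listed nor needed, are in the scene too. Of the things that look like the black_dish, take the one that is farthest from the robot's base at the start.

How it is judged:
At the end, for the whole second after the job is handed in: Washer on the blue foot (10 mm off axis), large bush on it (15 mm), small bush on the green foot (12 mm), bright nut in the dish (15 mm); heights within 5 mm, level to 0.1 rad, released, at rest; steel bush, steel washer and dark nut within 20 mm of their starts (horizontal distance between bronze_washer and blue_post below 0.01 m and z of bronze_washer in the frame of blue_post between 0.005 and 0.015 m and angle between each of bronze_washer, bronze_bush_large, bronze_bush_small, bright_nut's own z axis and vertical below 0.1 rad and linear speed of each of bronze_washer, bronze_bush_large, bronze_bush_small, bright_nut below 0.02 m/s and angular speed of each of bronze_washer, bronze_bush_large, bronze_bush_small, bright_nut below 0.2 rad/s and contact force between each of bronze_washer, bronze_bush_large, bronze_bush_small, bright_nut and the fingers below 0.1 N and horizontal distance between bronze_bush_large and blue_post below 0.015 m and z of bronze_bush_large in the frame of blue_post between 0.013 and 0.023 m and horizontal distance between bronze_bush_small and green_post below 0.012 m and z of bronze_bush_small in the frame of green_post between 0.005 and 0.015 m and horizontal distance between bright_nut and black_dish below 0.015 m and z of bright_nut in the frame of black_dish between 0 and 0.01 m and distance of each of steel_bush, steel_washer, dark_nut from where it was at the start of the episode below 0.02 m); the robot touches nothing.
It fails at once if a look-alike (steel bush, steel washer or dark nut) was moved 20 mm or more (distance of any of steel_bush, steel_washer, dark_nut from where it was at the start of the episode above 0.02 m).
It also fails if it takes over 128 s, if anything falls off the work surface, if the arm or the gripper's body presses on something with over 40 N, if the wrist force passes 120 N, or if a joint passes its speed limit or range.

### The arm

A 6-joint arm with a two-finger parallel gripper is mounted at the origin on the work surface; the furniture and walls round the work are solid. World frame = base frame: x ahead of the robot, y to its left, z up, the work surface at z = 0. Lengths are in m, angles in rad, forces in N, time in s.
With the tool pointing down it reaches from about 0.25 to 0.775 m from the base axis. Payload 4 kg.
Tool frame: the origin (TCP) lies at the very end of the fingers, on their centre line; the grasp point (between the pads) lies 19 mm behind it; z points along the fingers, y is the line along which they close (so a half turn about z gives the same grasp; the last joint's range is limited). The gripper opens to 94 mm and grips with 3 to 60 N. Pads are 16 mm wide; open, the fingers measure 119 mm over their backs; the gripper's body (75 mm by 177 mm) begins 78 mm behind the grasp point.
Start: joints at [1.056, 0.087, 1.371, -0, 1.684, -0.103], TCP at [0.22, 0.504, 0.206] pointing down, gripper open.
Joint ranges: [-3.1, 3.1], [-0.76, 2.03], [0.27, 2.55], [-1.08, 4.22], [0.17, 2.65], [-2.57, 2.57]. Speed limits (rad/s): [2.79, 2.79, 3.14, 3.14, 3.14, 3.14].

### API

Orientations are given as [roll, pitch, yaw] about the fixed x, y, z axes, in that order (R = Rz(yaw) Ry(pitch) Rx(roll)).
In Python, from bench import robot, vision gives the robot as it stands.
- The arm moves only by the shell command python3 -m crank 'ROWS'. ROWS is JSON, a list of rows, each a list of 3 entries, a list of its own where there are three numbers: the closure, from 0 (fully open) to 1 (shut), then the shift along the tool's x, y, z in m, then the turn, a rotation vector about the tool's x, y, z in degrees. A call has 1 to 8 rows; each row shifts and turns the commanded pose from where the row before left it, along the tool's axes as they then stand; what a row does not reach is not made up. A row lasts 1/10 s, in which the tool goes at most 50 mm and 8.59 degrees, less where a joint would pass 70% of its speed; a pose out of reach is approached as far as the arm can. A call with a gripper value outside its range is refused whole. The fingers move at their own pace and stop on an object; the grip force is fixed at half the most. Time passes only in rows, so rows that do not move let the fingers close. It gives the time, the measured TCP pose, the force, the opening and the grip force at its end, in the units of the state.
- robot.get_obs(): the state, without advancing time (a new reading comes with each control period).
- vision.snapshot(name): name is "side" or "top"; returns a dict with "color" (420x560x3 uint8, red, green, blue), "z_map" (420x560 float32, m along the optical axis (not along the pixel's ray), 0 where there is no reading), "fx", "fy", "cx", "cy" (pixels), "R" (3x3) and "t" (3): a world point X has camera coordinates R X + t. Camera axes: x right, y down, z forward; pixel columns grow to the right and rows downward; lengths in m; the calibration is good to about 2 mm. A picture is of the moment at which its call begins.
- robot.close_job(): hands the job in; it is judged then, once.
The state is a dict: "time": time; "joint_positions": joint angles; "qvel": joint speeds; "joint_torque": joint torques, N m; "tool_pos": TCP position; "ee_rot": TCP orientation; "wrist_force": force on the tool from outside, world axes, zero at the start; "wrist_torque": the same for the moment, N m; "width": finger opening in m; "finger_force": force on a finger pad.
Only numpy, scipy, OpenCV 4.12 (cv2) and the standard library are available. Lean on these libraries where they do the work, as an engineer would, in place of code of your own. Each camera call takes 0.05 s, during which the arm holds its last target. There are 200 camera calls.

## Working session

There is one attempt and no reset: what is moved stays moved. The work goes in short steps, Python scripts to look and compute and a shell command to move; the robot and the scene stay as the last step left them, time stands still between calls to the robot, and variables do not carry over. Pictures are saved under pics/ and viewed, at most 14 in all, crops included, and the job is handed in when it is done.

```bash
mkdir -p pics; ls; python3 - <<'E'
from bench import robot, vision
import cv2,numpy as np
for n in("top","side"):
    s=vision.snapshot(n); np.savez(f"{n}0.npz",**s)
    cv2.imwrite(f"pics/{n}0.png",s["color"][:,:,::-1])
    print(n,s["fx"],s["cx"],s["cy"],np.round(s["R"],3).tolist(),np.round(s["t"],3), "cam",np.round(-s["R"].T@s["t"],3))
o=robot.get_obs();print(o)
E
```

```text
pics
top 397.24663267967804 276.33498082196616 214.89438598059013 [[-0.015, -1.0, 0.002], [-0.996, 0.015, -0.093], [0.093, -0.003, -0.996]] [0.035 0.391 1.151] cam [0.282 0.032 1.182]
side 469.1192258706822 278.0598112585339 213.20826513589927 [[0.996, -0.084, -0.0], [-0.067, -0.789, -0.61], [0.051, 0.608, -0.792]] [-0.407  0.077  1.405] cam [ 0.339 -0.828  1.16 ]
{'time': 0.1, 'joint_positions': array([ 1.05592087e+00,  8.78836713e-02,  1.37212154e+00, -2.28916958e-05,
        1.68362168e+00, -1.03073166e-01]), 'qvel': array([-0.00053527, -0.00044195, -0.0041514 ,  0.00054985, -0.00018328,
        0.00029376]), 'joint_torque': array([ 1.76592577e-03, -3.41253340e+01, -3.03301978e+01,  7.20006670e-02,
        3.04323295e-02, -8.88268846e-05]), 'tool_pos': array([0.2198881 , 0.50357271, 0.20441049]), 'ee_rot': array([-3.13956687e+00, -1.86673714e-04,  2.72978762e+00]), 'wrist_force': array([-0.30027789, -0.61328426,  0.1140789 ]), 'wrist_torque': array([-0.06411402,  0.00239355,  0.00985297]), 'finger_force': 0.0, 'width': 0.09366121760014497}
```

View pics/top0.png

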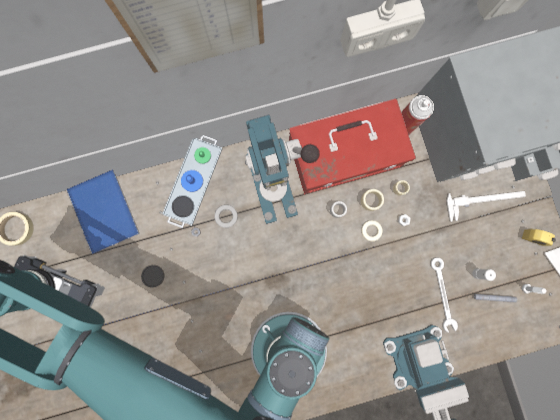

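View pics/side0.png

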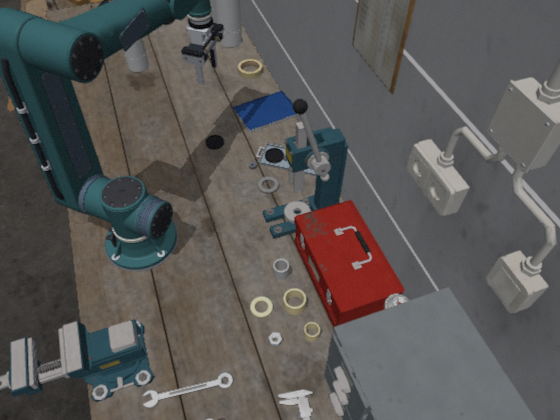

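The top view shows the tray with green (202,156), blue (191,181) and black (183,206). The parts are the large bush (373,199), small bush (403,187), washer (372,231) and bright nut (405,220). To leave alone: steel bush (339,209), steel washer (226,216), dark nut (196,232). The press is at (270,165), and the lone black disc at (152,276) is nearer the base.

```bash
cat > h.py <<'E'
import cv2,numpy as np
def ray(s,u,v,z):
    R,t=np.array(s["R"]),np.array(s["t"]); c=-R.T@t
    d=R.T@np.array([(u-float(s["cx"]))/float(s["fx"]),(v-float(s["cy"]))/float(s["fy"]),1.])
    return c+d*(z-c[2])/d[2]
def world(s):
    z=s["z_map"]; v,u=np.mgrid[:420,:560]
    P=np.stack([(u-s["cx"])/s["fx"]*z,(v-s["cy"])/s["fy"]*z,z],-1)-s["t"]
    return P@s["R"]
def blob(s,u,v,z,r,mask):
    """largest contour of mask within r px of (u,v): centre cast on plane z, and diameter"""
    m=np.zeros((420,560),np.uint8);cv2.circle(m,(u,v),r,1,-1);m=(m*mask.astype(np.uint8))
    cs=cv2.findContours(m,cv2.RETR_EXTERNAL,cv2.CHAIN_APPROX_NONE)[0]
    c=max(cs,key=cv2.contourArea); (a,b),ax,_=cv2.fitEllipse(cv2.convexHull(c))
    P=ray(s,a,b,z); d=float(s["z_map"][v,u])
    return np.round(P,4),np.round([a,b],1),np.round(np.array(ax)*np.linalg.norm(P+np.array(s["R"]).T@np.array(s["t"]))/float(s["fx"]),3)
E
python3 - <<'E'
from h import *
T=dict(np.load("top0.npz"));S=dict(np.load("side0.npz"))
def masks(s):
    h=cv2.cvtColor(s["color"],cv2.COLOR_RGB2HSV).astype(int);H,A,V=h[...,0],h[...,1],h[...,2]
    W=world(s)
    return dict(y=(H>18)&(H<35)&(A>50)&(V>140),b=(H>100)&(H<125)&(A>120),g=(H>45)&(H<85)&(A>110),k=(V<50),up=W[...,2]>0.005),h,W
mt,ht,Wt=masks(T);ms,hs,Ws=masks(S)
for n,u,v,z,r,k in[("large",373,199,.04,17,"y"),("small",403,187,.035,12,"y"),("washer",372,231,.008,14,"y"),("nut",405,220,.016,10,"up"),("steelbush",339,209,.045,12,"up"),("blue",191,181,.014,18,"b"),("green",202,156,.014,14,"g"),("black",183,206,.014,15,"k"),("lone",152,276,.01,16,"k"),("steelwash",226,216,.009,15,"up"),("darknut",196,232,.013,8,"up")]:
    try:print("T",n,*blob(T,u,v,z,r,mt[k]))
    except Exception as e:print(n,e)
for n,u,v,z,r,k in[("large",295,300,.04,18,"y"),("small",312,331,.035,13,"y"),("washer",261,307,.008,15,"y"),("nut",275,339,.016,11,"up"),("steelbush",281,266,.045,14,"up"),("black",275,156,.014,14,"k")]:
    try:print("S",n,*blob(S,u,v,z,r,ms[k]))
    except Exception as e:print(n,e)
print("depths",[(p,np.round(Wt[p[1],p[0]],3)) for p in [(202,156),(191,181),(183,206),(262,125),(268,160),(272,190),(310,153),(292,209),(263,216),(350,130),(387,199)]])
c=np.hstack([cv2.resize(T["color"][130:260,150:280],(400,400),interpolation=2),cv2.resize(T["color"][150:250,325:425],(400,400),interpolation=2)])
cv2.imwrite("pics/c1.png",c[:,:,::-1])
# press height extents
W=Wt;m=np.zeros((420,560),bool);m[110:230,240:325]=1
for z0 in(.02,.06,.1,.15,.2,.25,.3,.35):
    q=W[m&(W[...,2]>z0)]
    if len(q):print(z0,len(q),np.round(q.min(0),3),np.round(q.max(0),3))
E
```

```text
T large [ 0.4327 -0.2561  0.04  ] [374.4 198.6] [0.038 0.044]
T small [ 0.4676 -0.3442  0.035 ] [403.6 186.5] [0.022 0.029]
washer max() iterable argument is empty
T nut [ 0.3725 -0.3475  0.016 ] [404.1 219.5] [0.034 0.038]
T steelbush [ 0.4041 -0.1489  0.045 ] [338.  208.7] [0.044 0.05 ]
T blue [0.4977 0.28   0.014 ] [191.4 180.7] [0.063 0.065]
green max() iterable argument is empty
black max() iterable argument is empty
lone max() iterable argument is empty
T steelwash [0.3929 0.1787 0.009 ] [225.8 215.4] [0.066 0.068]
T darknut [0.3477 0.2693 0.013 ] [194.9 231. ] [0.024 0.032]
S large [ 0.4299 -0.2561  0.04  ] [294.2 298.8] [0.053 0.06 ]
S small [ 0.4655 -0.3426  0.035 ] [311.6 329.3] [0.038 0.042]
washer OpenCV(4.12.0) /io/opencv/modules/imgproc/src/shapedescr.cpp:361: error: (-201:Incorrect size of input array) There should be at least 5 points to fit the ellipse in function 'fitEllipseNoDirect'

S nut [ 0.3718 -0.3523  0.016 ] [275.2 338.8] [0.033 0.037]
S steelbush [ 0.4036 -0.1645  0.045 ] [281.2 268.7] [0.047 0.059]
S black [0.4204 0.3021 0.014 ] [273.9 155.1] [0.048 0.06 ]
[... 227 characters left out ...]
, ((272, 190), array([ 0.469,  0.041, -0.002])), ((310, 153), array([ 0.452, -0.029,  0.511])), ((292, 209), array([ 0.407, -0.017,  0.033])), ((263, 216), array([0.39 , 0.069, 0.001])), ((350, 130), array([ 0.605, -0.172,  0.144])), ((387, 199), array([ 0.437, -0.305, -0.005]))]
0.02 5797 [ 0.282 -0.111  0.02 ] [0.708 0.133 1.182]
0.06 4525 [ 0.282 -0.106  0.06 ] [0.693 0.13  1.182]
0.1 4353 [ 0.282 -0.106  0.101] [0.68  0.126 1.182]
0.15 2857 [ 0.282 -0.1    0.15 ] [0.621 0.1   1.182]
0.2 2842 [ 0.282 -0.046  0.209] [0.597 0.1   1.182]
0.25 2827 [ 0.282 -0.046  0.251] [0.597 0.1   1.182]
0.3 2421 [ 0.282 -0.046  0.3  ] [0.587 0.096 1.182]
0.35 536 [ 0.282 -0.046  0.35 ] [0.505 0.051 1.182]
```

View pics/c1.png

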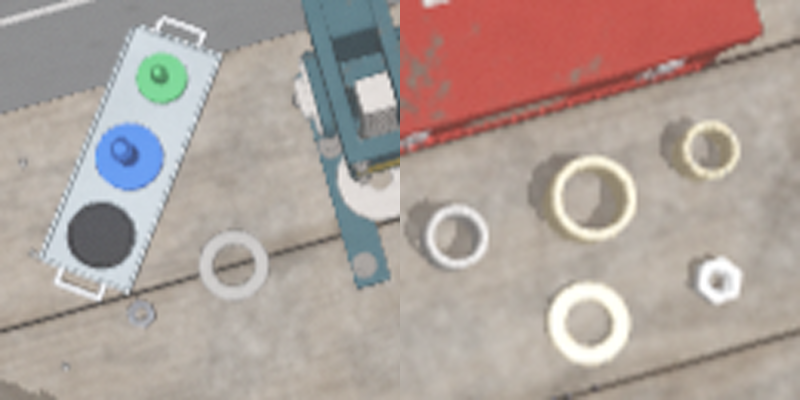

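The crop shows distinct rings and posts. The mask thresholds were too strict, so I'm redoing the weak measurements with looser masks.

```bash
python3 - <<'E'
from h import *
T=dict(np.load("top0.npz"));S=dict(np.load("side0.npz"))
WT,WS=world(T),world(S)
def ms(s,W):
    h=cv2.cvtColor(s["color"],cv2.COLOR_RGB2HSV).astype(int);H,A,V=h[...,0],h[...,1],h[...,2]
    return dict(y=(H>18)&(H<36)&(A>18)&(V>195),g=(H>45)&(H<85)&(A>60),b=(H>100)&(H<125)&(A>100),k=(V<75)&(W[...,2]>.002),up=(W[...,2]>.004)&(W[...,2]<.1),w=(A<25)&(V>200)),h
mT,hT=ms(T,WT);mS,hS=ms(S,WS)
for tag,s,m,h,L in[("T",T,mT,hT,[("large",374,199,.04,19,"up"),("small",403,187,.035,14,"up"),("washer",372,231,.008,14,"up"),("washer",372,231,.008,14,"y"),("nut",405,220,.016,9,"w"),("green",202,156,.014,14,"g"),("black",183,206,.014,15,"k"),("lone",152,276,.01,16,"k")]),
 ("S",S,mS,hS,[("large",295,299,.04,14,"y"),("washer",261,307,.008,15,"y"),("nut",275,338,.016,9,"w"),("green",0,0,.014,0,"g"),("blue",303,152,.014,14,"b"),("black",275,156,.014,14,"k")])]:
  for n,u,v,z,r,k in L:
    try:print(tag,n,k,*blob(s,u,v,z,r,m[k]))
    except Exception as e:print(tag,n,h[v,u],str(e)[:40])
# nut direction: contour corner harmonic
m=np.zeros((420,560),np.uint8);cv2.circle(m,(405,220),9,1,-1);m*=mT["w"].astype(np.uint8)
c=max(cv2.findContours(m,0,cv2.CHAIN_APPROX_NONE)[0],key=cv2.contourArea)
P=np.array([ray(T,*p[0],.016)[:2] for p in c]);q=P-P.mean(0);a=np.arctan2(q[:,1],q[:,0]);r=np.hypot(*q.T)
f=(r*np.exp(6j*a)).mean();print("nut corner deg mod60",np.degrees(np.angle(f))/6,abs(f),r.mean())
# toolbox extents near small bush
for y0 in(-.4,-.34,-.3,-.25,-.2):
    k=(WT[...,2]>.06)&(abs(WT[...,1]-y0)<.008)&(WT[...,0]>.35)&(WT[...,0]<.7);print(y0,"toolbox min x",WT[k][:,0].min().round(3),WT[k][:,2].max().round(3))
for x0 in (.42,.47,.52):
  for zz in (.02,.08,.2,.4):
    k=(abs(WS[...,0]-x0)<.02)&(WS[...,2]>zz)&(abs(WS[...,1]-.03)<.15);print(x0,zz,np.round([WS[k][:,1].min(),WS[k][:,1].max(),WS[k][:,2].max()],3) if k.any() else None)
E
```

```text
T large up [ 0.4314 -0.25    0.04  ] [372.3 199.1] [0.062 0.071]
T small up [ 0.466  -0.3364  0.035 ] [401.  187.1] [0.042 0.053]
T washer up [ 0.3435 -0.2529  0.008 ] [371.8 229.9] [0.061 0.062]
T washer y [ 0.338  -0.2512  0.008 ] [371.2 231.8] [0.054 0.061]
T nut w [ 0.3719 -0.3497  0.016 ] [404.9 219.7] [0.033 0.035]
T green g [0.5754 0.2485 0.014 ] [202.1 155. ] [0.049 0.05 ]
T black [113  11  95] max() iterable argument is empty
T lone k [0.2185 0.3935 0.01  ] [152.4 275.9] [0.065 0.069]
S large [ 15  32 110] max() iterable argument is empty
S washer [ 18  36 119] OpenCV(4.12.0) /io/opencv/modules/imgpro
S nut [ 17  42 108] max() iterable argument is empty
S green [18 22 58] max() iterable argument is empty
S blue [ 98 130  57] OpenCV(4.12.0) /io/opencv/modules/imgpro
S black k [0.4204 0.3022 0.014 ] [273.9 155.1] [0.05  0.064]
nut corner deg mod60 -14.470153070146972 0.0013208077956209196 0.015351633011832063
-0.4 toolbox min x 0.638 0.291
-0.34 toolbox min x 0.526 0.187
-0.3 toolbox min x 0.512 0.15
-0.25 toolbox min x 0.502 0.151
-0.2 toolbox min x 0.488 0.162
0.42 0.02 [-0.035  0.076  0.501]
0.42 0.08 [-0.035  0.058  0.501]
0.42 0.2 [-0.035  0.058  0.501]
0.42 0.4 [-0.035 -0.028  0.501]
0.47 0.02 [-0.12   0.091  0.513]
0.47 0.08 [-0.12   0.062  0.513]
0.47 0.2 [-0.047  0.062  0.513]
0.47 0.4 [-0.047 -0.023  0.513]
0.52 0.02 [-0.12   0.1    0.364]
0.52 0.08 [-0.12   0.088  0.364]
0.52 0.2 [-0.033  0.088  0.364]
0.52 0.4 None
```

```bash
python3 -m crank '[[0,[0,0,0],[0,0,-7.9]],[0,[0,0,0],[0,0,-7.9]],[0,[0,0,0],[0,0,-7.9]],[0,[-0.0076,-0.047,0],[0,0,0]],[0,[-0.0076,-0.047,0],[0,0,0]],[0,[-0.0076,-0.047,0],[0,0,0]],[0,[-0.0076,-0.047,0],[0,0,0]],[0,[-0.0076,-0.047,0],[0,0,0]]]'
python3 -m crank '[[0,[-0.0076,-0.047,0],[0,0,0]],[0,[-0.0076,-0.047,0],[0,0,0]],[0,[-0.0076,-0.047,0],[0,0,0]],[0,[-0.0076,-0.047,0],[0,0,0]],[0,[-0.0076,-0.047,0],[0,0,0]],[0,[-0.0076,-0.047,0],[0,0,0]],[0,[-0.0076,-0.047,0],[0,0,0]],[0,[-0.0076,-0.047,0],[0,0,0]]]'
```

```text
time: 0.9
tool_pos: [0.2582, 0.2672, 0.2049]
ee_rot: [-3.141, -0.0, -3.139]
wrist_force: [0.5, 0.0, 0.7]
width: 0.0942
finger_force: 0.0
time: 1.7
tool_pos: [0.3196, -0.1088, 0.2053]
ee_rot: [3.141, 0.001, -3.141]
wrist_force: [0.2, 0.3, 0.8]
width: 0.0937
finger_force: 0.0
```

```bash
python3 - <<'E'
from h import *
from bench import robot,vision
print(robot.get_obs()["tool_pos"])
for n in("top","side"):
    s=vision.snapshot(n);W=world(s);np.savez(n+"1.npz",**s)
    h=cv2.cvtColor(s["color"],cv2.COLOR_RGB2HSV).astype(int);H,A,V=h[...,0],h[...,1],h[...,2]
    reg=(abs(W[...,0]-.5)<.15)&(W[...,1]>.15)&(W[...,1]<.4)&(W[...,2]<.1)
    for nm,m in(("blue",(H>100)&(H<125)&(A>100)),("green",(H>45)&(H<85)&(A>60)),("black",(V<95)&(A<60))):
        foot=m&reg&(abs(W[...,2]-.012)<.008)
        q=cv2.morphologyEx(foot.astype(np.uint8),cv2.MORPH_OPEN,np.ones((3,3)))
        cs=cv2.findContours(q,0,cv2.CHAIN_APPROX_NONE)[0]
        if not cs:print(n,nm,"none");continue
        c=max(cs,key=cv2.contourArea);(a,b),ax,_=cv2.fitEllipse(cv2.convexHull(c))
        zc=.014;P=np.array([ray(s,*p[0],zc)[:2] for p in cv2.convexHull(c)],np.float32)
        (cx,cy),r=cv2.minEnclosingCircle(P)
        post=W[m&reg&(W[...,2]>.028)]
        print(n,nm,np.round(ray(s,a,b,zc),4),"circle",round(cx,4),round(cy,4),round(2*r,3),"post",post.mean(0).round(4) if len(post) else None,len(post))
E
python3 -m crank '[[0,[-0.0075,-0.047,0.04],[0,0,0]],[0,[-0.0075,-0.048,0.04],[0,0,0]],[0,[-0.0075,-0.048,0.04],[0,0,0]],[0,[0,0,0],[0,0,0]]]'
python3 - <<'E'
from h import *
from bench import robot,vision
print(robot.get_obs()["tool_pos"])
s=vision.snapshot("side");cv2.imwrite("pics/s2.png",cv2.resize(s["color"][200:380,180:380],(800,600) and (660,594))[:,:,::-1])
E
```

```text
[ 0.31964739 -0.10875855  0.20532554]
top blue [0.4984 0.28   0.014 ] circle 0.4984 0.2799 0.065 post [0.4981 0.2775 0.0484] 53
top green [0.5755 0.2485 0.014 ] circle 0.5754 0.2485 0.049 post [0.5755 0.2474 0.0358] 22
top black none
side blue none
side green none
side black [0.421 0.302 0.014] circle 0.4209 0.303 0.07 post [0.6463 0.2058 0.0344] 2
time: 2.2
tool_pos: [0.3359, -0.2206, 0.1043]
ee_rot: [3.135, -0.008, 3.14]
wrist_force: [0.0, 0.7, 0.1]
width: 0.0942
finger_force: 0.0
[ 0.33586883 -0.22063486  0.10426745]
```

View pics/s2.png

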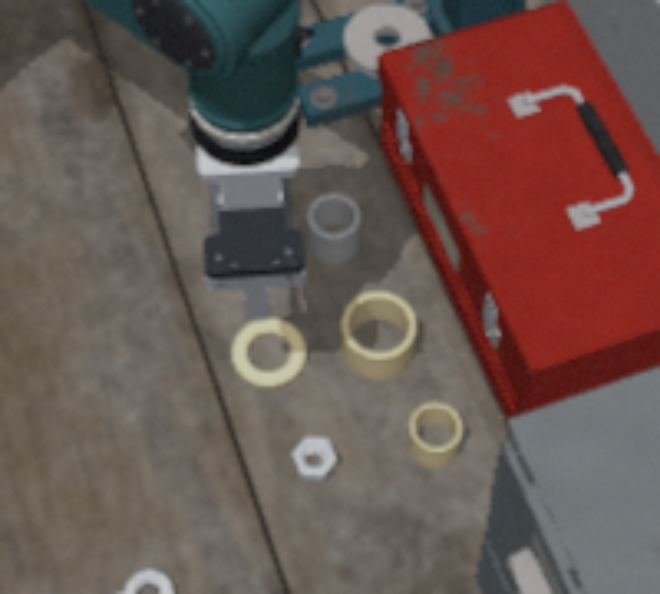

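The view shows the washer clear at crop (269,352), with the gripper above and behind it and nothing disturbed. I'm measuring the parts once more in the side view, before descending.

```bash
python3 - <<'E'
from h import *
S=dict(np.load("side1.npz"));h=cv2.cvtColor(S["color"],cv2.COLOR_RGB2HSV).astype(int);H,A,V=h[...,0],h[...,1],h[...,2]
y=(H>20)&(H<36)&(A>40)&(V>120)
print(ray(S,261.5,306.7,.008))
print("washer",*blob(S,261,307,.008,16,y));print("large",*blob(S,295,299,.04,15,y))
print("nut",*blob(S,275,339,.016,10,(A<40)&(V>150)))
print("small",*blob(S,312,330,.035,12,y))
E
```

```text
[ 0.34258234 -0.25579491  0.008     ]
washer [ 0.3415 -0.2554  0.008 ] [261.1 306.6] [0.057 0.063]
large [ 0.4291 -0.2611  0.04  ] [294.1 300.5] [0.063 0.072]
nut [ 0.371  -0.3497  0.016 ] [274.8 337.9] [0.032 0.033]
small [ 0.4645 -0.3471  0.035 ] [311.4 330.9] [0.044 0.053]
```

```bash
python3 -m crank '[[0,[-0.0065,-0.0335,0.02],[0,0,0]],[0,[0,0,0.04],[0,0,0]],[0,[0,0,0.02],[0,0,0]],[0,[0,0,0.015],[0,0,0]],[0,[0,0,0],[0,0,0]]]'
python3 -m crank '[[0,[0,0,0.004],[0,0,0]],[0,[0,0,0],[0,0,0]]]'
```

```text
time: 2.75
tool_pos: [0.3444, -0.2517, 0.0138]
ee_rot: [3.139, -0.002, -3.138]
wrist_force: [0.1, -0.0, 0.7]
width: 0.0942
finger_force: 0.0
time: 2.95
tool_pos: [0.3458, -0.2542, 0.012]
ee_rot: [-3.14, 0.002, -3.139]
wrist_force: [-0.4, -0.2, 0.3]
width: 0.094
finger_force: 0.0
```

```bash
for i in 1 2 3; do python3 -m crank '[[0,[0,0,0],[0,0,0]]]' | grep tool; done
```

```text
tool_pos: [0.3457, -0.2546, 0.012]
tool_pos: [0.3454, -0.2546, 0.0117]
tool_pos: [0.3451, -0.2546, 0.0113]
```

```bash
python3 -m crank '[[0,[0.0025,0,0.005],[0,0,0]],[0,[0,0,0.003],[0,0,0]],[0,[0,0,0],[0,0,0]],[1,[0,0,0],[0,0,0]],[1,[0,0,0],[0,0,0]],[1,[0,0,0],[0,0,0]],[1,[0,0,0],[0,0,0]]]'
python3 -m crank '[[1,[0,0,0],[0,0,0]],[1,[0,0,0],[0,0,0]],[1,[0,0,0],[0,0,0]]]'
```

```text
time: 3.95
tool_pos: [0.3424, -0.2544, 0.0028]
ee_rot: [-3.142, 0.0, -3.14]
wrist_force: [0.8, 0.6, -0.2]
width: 0.0651
finger_force: 0.0
time: 4.25
tool_pos: [0.3424, -0.2542, 0.0028]
ee_rot: [3.141, 0.0, -3.14]
wrist_force: [-0.5, 0.3, -0.1]
width: 0.0591
finger_force: 30.0
```

```bash
python3 -m crank '[[1,[0,0,-0.02],[0,0,0]],[1,[0,0,-0.045],[0,0,0]],[1,[0,0,-0.045],[0,0,0]],[1,[0.0087,0.0424,0],[0,0,0]],[1,[0.0087,0.0424,0],[0,0,0]],[1,[0.0087,0.0424,0],[0,0,0]],[1,[0.0087,0.0424,0],[0,0,0]],[1,[0.0087,0.0424,0],[0,0,0]]]'
python3 -m crank '[[1,[0.0087,0.0424,0],[0,0,0]],[1,[-0.002,0.04,0],[0,0,0]],[1,[-0.002,0.04,0],[0,0,0]],[1,[-0.002,0.04,0],[0,0,0]],[1,[-0.002,0.04,0],[0,0,0]],[1,[-0.002,0.04,0],[0,0,0]],[1,[-0.0396,0.0158,0],[0,0,0]],[1,[-0.0396,0.0158,0],[0,0,0]]]'
python3 -m crank '[[1,[-0.0396,0.0158,0],[0,0,0]],[1,[-0.0396,0.0158,0],[0,0,0]],[1,[-0.0396,0.0158,0],[0,0,0]],[1,[0,0,0],[0,0,0]],[1,[0,0,0],[0,0,0]],[1,[0,0,0],[0,0,0]]]'
python3 - <<'E'
from h import *
from bench import robot,vision
print(robot.get_obs()["tool_pos"])
s=vision.snapshot("side");np.savez("side2.npz",**s);a=s["color"][70:210,200:360]
t=vision.snapshot("top");np.savez("top2.npz",**t);b=t["color"][120:260,120:280]
cv2.imwrite("pics/s3.png",np.hstack([cv2.resize(x,(400,350)) for x in(a,b)])[:,:,::-1])
E
```

```text
time: 5.05
tool_pos: [0.2976, -0.0411, 0.1124]
ee_rot: [3.142, 0.0, -3.141]
wrist_force: [1.1, 0.0, -1.5]
width: 0.0593
finger_force: 30.0
time: 5.85
tool_pos: [0.3784, 0.2338, 0.1125]
ee_rot: [-3.142, 0.0, -3.135]
wrist_force: [-0.1, 0.3, 0.2]
width: 0.0592
finger_force: 30.0
time: 6.45
tool_pos: [0.496, 0.279, 0.1125]
ee_rot: [-3.141, -0.001, -3.14]
wrist_force: [0.2, -0.4, -1.0]
width: 0.0592
finger_force: 30.0
[0.49604239 0.27896328 0.11250299]
```

View pics/s3.png

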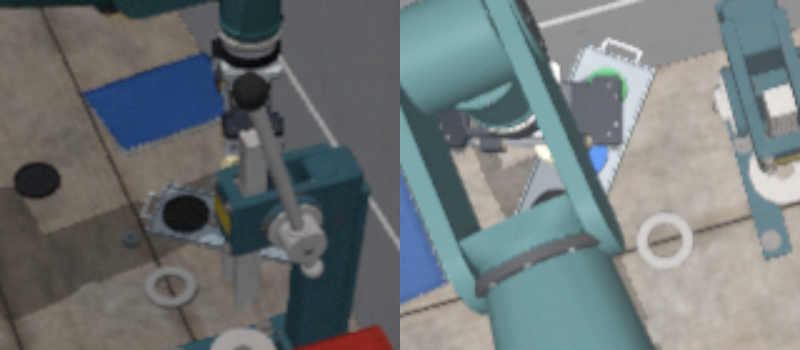

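The press hides the holders in the side view and the arm hides them in the top view. I'll rely on the agreeing estimates (blue at about 0.4985, 0.2785) and descend while watching the force.

```bash
python3 -m crank '[[1,[-0.002,0,0.03],[0,0,0]],[1,[0,0,0.025],[0,0,0]],[1,[0,0,0.015],[0,0,0]],[1,[0,0,0.01],[0,0,0]],[1,[0,0,0],[0,0,0]],[1,[0,0,0],[0,0,0]]]'
python3 -m crank '[[1,[0,0,0.006],[0,0,0]],[1,[0,0,0.004],[0,0,0]],[1,[0,0,0],[0,0,0]],[1,[0,0,0],[0,0,0]]]'
```

```text
time: 7.15
tool_pos: [0.4996, 0.2796, 0.0339]
ee_rot: [3.141, 0.002, -3.14]
wrist_force: [0.5, 0.3, 0.0]
width: 0.0589
finger_force: 30.0
time: 7.55
tool_pos: [0.4991, 0.2794, 0.0227]
ee_rot: [3.142, -0.0, -3.14]
wrist_force: [-0.7, -0.1, -0.7]
width: 0.0591
finger_force: 30.0
```

```bash
python3 -m crank '[[1,[0,0,0.003],[0,0,0]],[1,[0,0,0.002],[0,0,0]],[1,[0,0,0],[0,0,0]]]'
python3 -m crank '[[1,[0,0,0.001],[0,0,0]],[1,[0,0,0],[0,0,0]]]'
```

```text
time: 7.85
tool_pos: [0.4988, 0.2793, 0.0173]
ee_rot: [-3.141, -0.001, -3.14]
wrist_force: [0.9, 0.7, -1.3]
width: 0.0591
finger_force: 30.0
time: 8.05
tool_pos: [0.4992, 0.2794, 0.0169]
ee_rot: [3.141, 0.0, -3.14]
wrist_force: [-0.4, -0.2, -0.6]
width: 0.059
finger_force: 30.0
```

```bash
python3 -m crank '[[0.2,[0,0,0],[0,0,0]],[0.2,[0,0,0],[0,0,0]],[0.2,[0,0,0],[0,0,0]],[0.2,[0,0,-0.02],[0,0,0]],[0,[0,0,-0.04],[0,0,0]],[0,[0,0,-0.045],[0,0,0]],[0,[0.04,-0.016,0],[0,0,0]],[0,[0.04,-0.016,0],[0,0,0]]]'
python3 -m crank '[[0,[0.04,-0.016,0],[0,0,0]],[0,[0.04,-0.016,0],[0,0,0]],[0,[0.038,-0.015,0],[0,0,0]],[0,[0.002,-0.04,0],[0,0,0]],[0,[0.002,-0.04,0],[0,0,0]],[0,[0.002,-0.04,0],[0,0,0]],[0,[0.002,-0.04,0],[0,0,0]],[0,[0.002,-0.04,0],[0,0,0]]]'
python3 - <<'E'
from h import *
from bench import robot,vision
print(robot.get_obs()["tool_pos"])
t=vision.snapshot("top");np.savez("top3.npz",**t);b=t["color"][135:235,140:240]
cv2.imwrite("pics/s4.png",cv2.resize(b,(500,500),interpolation=2)[:,:,::-1])
W=world(t);h=cv2.cvtColor(t["color"],cv2.COLOR_RGB2HSV).astype(int);H,A,V=h[...,0],h[...,1],h[...,2]
y=(H>18)&(H<40)&(A>15)&(V>170)
print("washer",*blob(t,191,181,.022,16,y))
print("heights",np.median(W[y&(W[...,2]>0)&(abs(W[...,0]-.5)<.05)&(abs(W[...,1]-.28)<.05)],0))
print("green",*blob(t,202,156,.014,14,(H>45)&(H<85)&(A>60)))
print("black",*blob(t,183,206,.014,14,(V<110)&(A<80)))
E
```

```text
time: 8.85
tool_pos: [0.4203, 0.2477, 0.1243]
ee_rot: [3.139, 0.005, -3.14]
wrist_force: [-0.4, 0.2, -0.4]
width: 0.0934
finger_force: 0.0
time: 9.65
tool_pos: [0.2914, -0.0013, 0.1222]
ee_rot: [-3.141, 0.002, -3.139]
wrist_force: [0.6, -0.0, 0.1]
width: 0.0945
finger_force: 0.0
[ 0.29141494 -0.00132396  0.12223558]
washer [0.4961 0.2763 0.022 ] [192.1 180.8] [0.051 0.056]
heights [0.50104347 0.2770168  0.02177462]
green [0.5754 0.2486 0.014 ] [202.1 154.9] [0.049 0.05 ]
black [0.4219 0.3068 0.014 ] [182.2 206.2] [0.062 0.064]
```

View pics/s4.png

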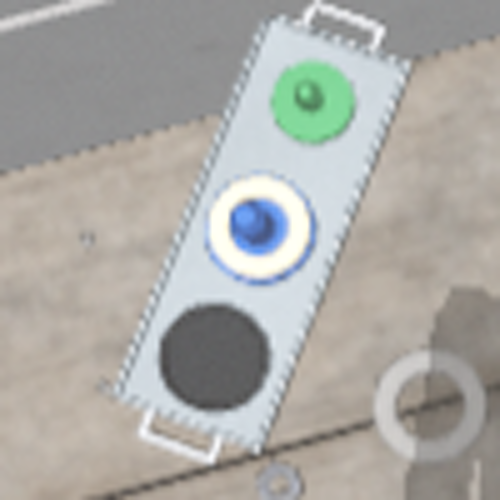

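The washer sits flat and concentric on the blue foot, both near crop (260,228), and its measured top is at 21.8 mm against an expected 22 mm. Next is the large bush.

```bash
python3 -m crank '[[0,[-0.0125,-0.0375,0],[0,0,0]],[0,[-0.0125,-0.0375,0],[0,0,0]],[0,[-0.0125,-0.0375,0],[0,0,0]],[0,[-0.0125,-0.0375,0],[0,0,0]],[0,[-0.03,-0.035,0],[0,0,0]],[0,[-0.03,-0.035,0],[0,0,0]],[0,[-0.03,-0.035,0],[0,0,0]],[0,[0,0,0],[0,0,0]]]'
python3 -m crank '[[0,[0,0,0.02],[0,0,0]],[0,[0,0,0],[0,0,0]],[0,[0,0,0],[0,0,0]]]'
python3 - <<'E'
from h import *
from bench import robot,vision
print(robot.get_obs()["tool_pos"])
s=vision.snapshot("side");a=s["color"][230:360,220:350]
cv2.imwrite("pics/s5.png",cv2.resize(a,(520,520),interpolation=2)[:,:,::-1])
E
```

```text
time: 10.5
tool_pos: [0.4343, -0.258, 0.1196]
ee_rot: [3.141, -0.002, 3.141]
wrist_force: [-0.9, 1.0, -0.4]
width: 0.0942
finger_force: 0.0
time: 10.8
tool_pos: [0.4316, -0.2538, 0.1018]
ee_rot: [3.141, -0.001, -3.139]
wrist_force: [-0.3, -0.6, 0.5]
width: 0.0939
finger_force: 0.0
[ 0.43156401 -0.25378853  0.10175248]
```

View pics/s5.png

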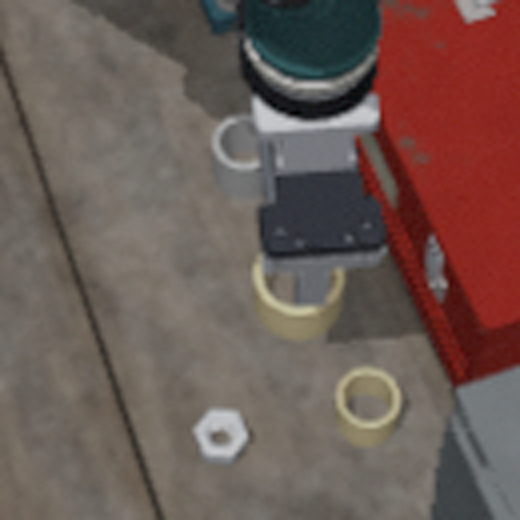

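The open gripper is straddling the large bush, with neighbours clear. The toolbox edge is close, so I'll yaw 8° parallel to it before going down.

```bash
python3 -m crank '[[0,[0,-0.003,0],[0,0,-8]],[0,[0,0,0.03],[0,0,0]],[0,[0,0,0.03],[0,0,0]],[0,[0,0,0.02],[0,0,0]],[0,[0,0,0.01],[0,0,0]],[0,[0,0,0],[0,0,0]],[0,[0,0,0],[0,0,0]]]'
python3 -m crank '[[0,[0,0,0],[0,0,0]],[1,[0,0,0],[0,0,0]],[1,[0,0,0],[0,0,0]],[1,[0,0,0],[0,0,0]],[1,[0,0,0],[0,0,0]],[1,[0,0,0],[0,0,0]],[1,[0,0,0],[0,0,0]],[1,[0,0,0],[0,0,0]]]'
```

```text
time: 11.55
tool_pos: [0.433, -0.2582, 0.0133]
ee_rot: [-3.14, 0.002, -3.0]
wrist_force: [0.0, 0.7, -0.1]
width: 0.0938
finger_force: 0.0
time: 12.35
tool_pos: [0.4321, -0.2572, 0.0118]
ee_rot: [3.14, 0.0, -3.0]
wrist_force: [-1.6, 2.4, 2.6]
width: 0.0609
finger_force: 30.0
```

```bash
python3 -m crank '[[1,[0,0,-0.03],[0,0,0]],[1,[0,0,-0.049],[0,0,0]],[1,[0,0,-0.049],[0,0,0]],[1,[0,0,0],[0,0,8]],[1,[0.031,0.0355,0],[0,0,0]],[1,[0.031,0.0355,0],[0,0,0]],[1,[0.031,0.0355,0],[0,0,0]],[1,[0.0125,0.0375,0],[0,0,0]]]'
python3 -m crank '[[1,[0.0125,0.0375,0],[0,0,0]],[1,[0.0125,0.0375,0],[0,0,0]],[1,[0.0125,0.0375,0],[0,0,0]],[1,[-0.002,0.04,0],[0,0,0]],[1,[-0.002,0.04,0],[0,0,0]],[1,[-0.002,0.04,0],[0,0,0]],[1,[-0.002,0.04,0],[0,0,0]],[1,[-0.002,0.04,0],[0,0,0]]]'
python3 -m crank '[[1,[-0.0398,0.0158,0],[0,0,0]],[1,[-0.0398,0.0158,0],[0,0,0]],[1,[-0.0398,0.0158,0],[0,0,0]],[1,[-0.0398,0.0158,0],[0,0,0]],[1,[-0.0398,0.0158,0],[0,0,0]],[1,[0,0,0],[0,0,0]],[1,[0,0,0],[0,0,0]],[1,[0,0,0],[0,0,0]]]'
```

```text
time: 13.15
tool_pos: [0.324, -0.1134, 0.1385]
ee_rot: [-3.141, -0.002, 3.141]
wrist_force: [-0.1, 0.4, -2.1]
width: 0.0606
finger_force: 30.0
time: 13.95
tool_pos: [0.2983, 0.1998, 0.1392]
ee_rot: [-3.141, 0.002, -3.139]
wrist_force: [1.4, -0.4, -2.0]
width: 0.0603
finger_force: 30.0
time: 14.75
tool_pos: [0.4964, 0.2773, 0.1393]
ee_rot: [-3.141, -0.001, -3.14]
wrist_force: [-1.0, 0.3, -2.0]
width: 0.0607
finger_force: 30.0
```

```bash
python3 -m crank '[[1,[-0.0025,0.0015,0.03],[0,0,0]],[1,[0,0,0.03],[0,0,0]],[1,[0,0,0.025],[0,0,0]],[1,[0,0,0.008],[0,0,0]],[1,[0,0,0.004],[0,0,0]],[1,[0,0,0],[0,0,0]],[1,[0,0,0],[0,0,0]]]'
python3 -m crank '[[1,[0,0,0.003],[0,0,0]],[1,[0,0,0.002],[0,0,0]],[1,[0,0,0],[0,0,0]],[1,[0,0,0],[0,0,0]]]'
```

```text
time: 15.45
tool_pos: [0.5007, 0.2799, 0.0448]
ee_rot: [3.14, 0.003, -3.14]
wrist_force: [-0.2, 0.8, -2.5]
width: 0.0605
finger_force: 30.0
time: 15.85
tool_pos: [0.4997, 0.2794, 0.0378]
ee_rot: [3.142, 0.0, -3.14]
wrist_force: [0.1, 0.1, -2.3]
width: 0.0605
finger_force: 30.0
```

```bash
python3 -m crank '[[1,[0,0,0.0015],[0,0,0]],[1,[0,0,0.001],[0,0,0]],[1,[0,0,0],[0,0,0]],[1,[0,0,0],[0,0,0]]]'; python3 -m crank '[[1,[0,0,0.001],[0,0,0]],[1,[0,0,0],[0,0,0]]]'
```

```text
time: 16.25
tool_pos: [0.4996, 0.2794, 0.0352]
ee_rot: [-3.142, -0.0, -3.14]
wrist_force: [-0.3, 0.4, -1.9]
width: 0.0606
finger_force: 30.0
time: 16.45
tool_pos: [0.4996, 0.2793, 0.0341]
ee_rot: [-3.142, -0.0, -3.14]
wrist_force: [0.2, 1.0, -2.8]
width: 0.0608
finger_force: 30.0
```

```bash
python3 -m crank '[[0.2,[0,0,0],[0,0,0]],[0.2,[0,0,0],[0,0,0]],[0.2,[0,0,0],[0,0,0]],[0.2,[0,0,-0.03],[0,0,0]],[0,[0,0,-0.045],[0,0,0]],[0,[0,0,-0.03],[0,0,0]],[0,[0.04,-0.016,0],[0,0,0]],[0,[0.04,-0.016,0],[0,0,0]]]'
python3 -m crank '[[0,[0.04,-0.016,0],[0,0,0]],[0,[0.04,-0.016,0],[0,0,0]],[0,[0.038,-0.015,0],[0,0,0]],[0,[0.002,-0.04,0],[0,0,0]],[0,[0.002,-0.04,0],[0,0,0]],[0,[0.002,-0.04,0],[0,0,0]],[0,[0.002,-0.04,0],[0,0,0]],[0,[0.002,-0.04,0],[0,0,0]]]'
python3 - <<'E'
from h import *
from bench import robot,vision
print(robot.get_obs()["tool_pos"])
t=vision.snapshot("top");s=vision.snapshot("side")
W=world(t)
h=cv2.cvtColor(t["color"],cv2.COLOR_RGB2HSV).astype(int);H,A,V=h[...,0],h[...,1],h[...,2]
y=(H>18)&(H<40)&(A>15)&(V>140)
print("bush",*blob(t,192,180,.062,18,y))
q=W[y&(abs(W[...,0]-.5)<.05)&(abs(W[...,1]-.28)<.05)];print("heights",np.percentile(q[:,2],[50,90]))
b=np.hstack([cv2.resize(t["color"][135:235,140:240],(400,400),interpolation=2),cv2.resize(s["color"][280:400,240:360],(400,400),interpolation=2)])
cv2.imwrite("pics/s6.png",b[:,:,::-1])
ws=world(s);yy=(np.abs(ws[...,2]-.035)<.1)
for y0 in(-.25,-.3,-.34,-.37,-.4,-.43,-.46):
    o=[]
    for w in(W,ws):
        k=(w[...,2]>.08)&(abs(w[...,1]-y0)<.012)&(w[...,0]>.38)&(w[...,0]<.9);o+=[w[k][:,0].min().round(3) if k.any() else None]
    print(y0,o)
E
```

```text
time: 17.25
tool_pos: [0.4204, 0.2475, 0.1411]
ee_rot: [3.14, 0.003, -3.14]
wrist_force: [0.4, -1.1, 0.3]
width: 0.094
finger_force: 0.0
time: 18.05
tool_pos: [0.292, -0.0013, 0.1399]
ee_rot: [-3.141, 0.003, -3.139]
wrist_force: [0.5, 0.4, 0.3]
width: 0.094
finger_force: 0.0
[ 0.29196984 -0.00131283  0.13992128]
bush [0.4965 0.2753 0.062 ] [189.5 178.1] [0.061 0.072]
heights [0.0494067 0.0622107]
-0.25 [np.float64(0.501), np.float64(0.499)]
-0.3 [np.float64(0.512), np.float64(0.509)]
-0.34 [np.float64(0.525), np.float64(0.523)]
-0.37 [np.float64(0.627), np.float64(0.627)]
-0.4 [np.float64(0.624), np.float64(0.625)]
-0.43 [np.float64(0.51), np.float64(0.518)]
-0.46 [np.float64(0.478), np.float64(0.477)]
```

View pics/s6.png

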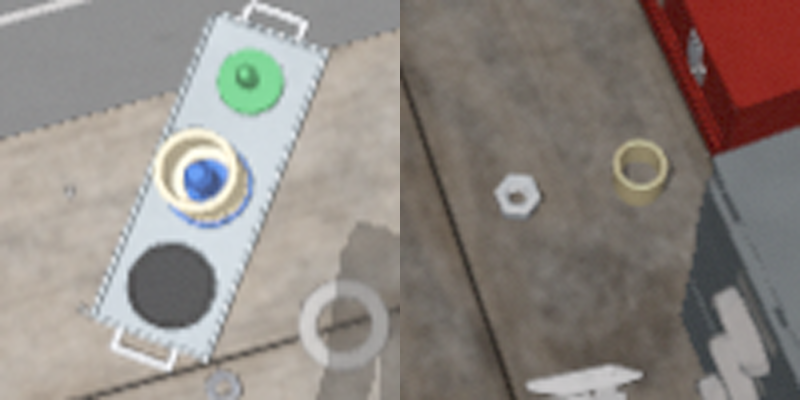

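The large bush is seated over the blue post, with its rim at 62 mm as expected. In the right crop the small bush is at (640,172), near the toolbox and cabinet. The gripper body only fits if I yaw about 7° and approach at x of about 0.464.

```bash
python3 -m crank '[[0,[-0.0125,-0.0375,0],[0,0,0]],[0,[-0.0125,-0.0375,0],[0,0,0]],[0,[-0.0125,-0.0375,0],[0,0,0]],[0,[-0.0125,-0.0375,0],[0,0,0]],[0,[-0.0245,-0.0385,0],[0,0,0]],[0,[-0.0245,-0.0385,0],[0,0,0]],[0,[-0.0245,-0.0385,0],[0,0,0]],[0,[-0.0245,-0.0385,0],[0,0,0]]]'
python3 -m crank '[[0,[-0.024,-0.037,0],[0,0,0]],[0,[0,0,0],[0,0,-7]],[0,[0,0,0.01],[0,0,0]],[0,[0,0,0],[0,0,0]],[0,[0,0,0],[0,0,0]]]'
```

```text
time: 18.95
tool_pos: [0.4425, -0.3043, 0.1393]
ee_rot: [3.141, 0.001, -3.139]
wrist_force: [-0.4, -0.8, 1.4]
width: 0.094
finger_force: 0.0
time: 19.45
tool_pos: [0.4646, -0.3392, 0.129]
ee_rot: [3.141, -0.0, -3.018]
wrist_force: [-0.3, 0.5, 0.6]
width: 0.094
finger_force: 0.0
```

```bash
python3 -m crank '[[0,[0.001,-0.004,0.03],[0,0,0]],[0,[0,0,0.03],[0,0,0]],[0,[0,0,0.02],[0,0,0]],[0,[0,0,0.02],[0,0,0]],[0,[0,0,0.01],[0,0,0]],[0,[0,0,0.008],[0,0,0]],[0,[0,0,0],[0,0,0]],[0,[0,0,0],[0,0,0]]]'
python3 -m crank '[[1,[0,0,0],[0,0,0]],[1,[0,0,0],[0,0,0]],[1,[0,0,0],[0,0,0]],[1,[0,0,0],[0,0,0]],[1,[0,0,0],[0,0,0]],[1,[0,0,0],[0,0,0]],[1,[0,0,0],[0,0,0]],[1,[0,0,0],[0,0,0]]]'
python3 -m crank '[[1,[0,0,0],[0,0,0]],[1,[0,0,0],[0,0,0]],[1,[0,0,0],[0,0,0]]]'
```

```text
time: 20.25
tool_pos: [0.4648, -0.3451, 0.0123]
ee_rot: [-3.14, 0.001, -3.018]
wrist_force: [-0.9, -0.3, -0.2]
width: 0.0942
finger_force: 0.0
time: 21.05
tool_pos: [0.4642, -0.3444, 0.0112]
ee_rot: [3.141, -0.0, -3.018]
wrist_force: [-0.5, 1.6, 1.0]
width: 0.04
finger_force: 30.0
time: 21.35
tool_pos: [0.4643, -0.3447, 0.0112]
ee_rot: [3.141, 0.0, -3.018]
wrist_force: [0.0, 1.6, -0.0]
width: 0.04
finger_force: 30.0
```

```bash
python3 -m crank '[[1,[0,0,-0.03],[0,0,0]],[1,[0,0,-0.049],[0,0,0]],[1,[0,0,-0.049],[0,0,0]],[1,[0,0,0],[0,0,7]],[1,[0.0248,0.039,0],[0,0,0]],[1,[0.0248,0.039,0],[0,0,0]],[1,[0.0248,0.039,0],[0,0,0]],[1,[0.0248,0.039,0],[0,0,0]]]'
python3 -m crank '[[1,[0.0248,0.039,0],[0,0,0]],[1,[0.0125,0.0375,0],[0,0,0]],[1,[0.0125,0.0375,0],[0,0,0]],[1,[0.0125,0.0375,0],[0,0,0]],[1,[0.0125,0.0375,0],[0,0,0]],[1,[-0.002,0.042,0],[0,0,0]],[1,[-0.002,0.042,0],[0,0,0]],[1,[-0.002,0.042,0],[0,0,0]]]'
python3 -m crank '[[1,[-0.002,0.042,0],[0,0,0]],[1,[-0.002,0.042,0],[0,0,0]],[1,[-0.0457,0.0065,0],[0,0,0]],[1,[-0.0457,0.0065,0],[0,0,0]],[1,[-0.0457,0.0065,0],[0,0,0]],[1,[-0.0457,0.0065,0],[0,0,0]],[1,[-0.0457,0.0065,0],[0,0,0]],[1,[-0.0457,0.0065,0],[0,0,0]]]'
python3 -m crank '[[1,[0,0,0],[0,0,0]],[1,[0,0,0],[0,0,0]],[1,[0,0,0],[0,0,0]]]'
```

```text
time: 22.15
tool_pos: [0.3636, -0.1878, 0.1387]
ee_rot: [3.142, -0.0, -3.14]
wrist_force: [0.4, 1.0, -0.9]
width: 0.04
finger_force: 30.0
time: 22.95
tool_pos: [0.2953, 0.1274, 0.1395]
ee_rot: [-3.142, 0.003, -3.14]
wrist_force: [0.4, -0.3, -0.7]
width: 0.0399
finger_force: 30.0
time: 23.75
tool_pos: [0.5753, 0.2494, 0.1385]
ee_rot: [-3.141, -0.0, -3.14]
wrist_force: [0.7, -0.4, -1.5]
width: 0.0396
finger_force: 30.0
time: 24.05
tool_pos: [0.5721, 0.2493, 0.1398]
ee_rot: [3.141, 0.0, -3.14]
wrist_force: [-0.8, -0.0, -1.6]
width: 0.0402
finger_force: 30.0
```

```bash
python3 -m crank '[[1,[-0.0015,-0.0005,0.03],[0,0,0]],[1,[0,0,0.03],[0,0,0]],[1,[0,0,0.02],[0,0,0]],[1,[0,0,0.01],[0,0,0]],[1,[0,0,0],[0,0,0]],[1,[0,0,0],[0,0,0]]]'
python3 -m crank '[[1,[0,0,0.01],[0,0,0]],[1,[0,0,0.008],[0,0,0]],[1,[0,0,0.003],[0,0,0]],[1,[0,0,0],[0,0,0]],[1,[0,0,0],[0,0,0]]]'
```

```text
time: 24.65
tool_pos: [0.5751, 0.2493, 0.0513]
ee_rot: [3.141, 0.003, -3.139]
wrist_force: [-0.2, -0.3, -1.5]
width: 0.04
finger_force: 30.0
time: 25.15
tool_pos: [0.5749, 0.2489, 0.0281]
ee_rot: [-3.142, -0.0, -3.14]
wrist_force: [0.1, 0.1, -1.0]
width: 0.0401
finger_force: 30.0
```

```bash
python3 -m crank '[[1,[0,0,0.002],[0,0,0]],[1,[0,0,0],[0,0,0]],[1,[0,0,0],[0,0,0]]]'
python3 -m crank '[[0.4,[0,0,0],[0,0,0]],[0.4,[0,0,0],[0,0,0]],[0.4,[0,0,0],[0,0,0]],[0.4,[0,0,-0.03],[0,0,0]],[0,[0,0,-0.045],[0,0,0]],[0,[0,0,-0.035],[0,0,0]],[0,[0.0457,-0.0065,0],[0,0,0]],[0,[0.0457,-0.0065,0],[0,0,0]]]'
python3 -m crank '[[0,[0.0457,-0.0065,0],[0,0,0]],[0,[0.0457,-0.0065,0],[0,0,0]],[0,[0.0457,-0.0065,0],[0,0,0]],[0,[0.0457,-0.0065,0],[0,0,0]],[0,[0.002,-0.042,0],[0,0,0]],[0,[0.002,-0.042,0],[0,0,0]],[0,[0.002,-0.042,0],[0,0,0]],[0,[0.002,-0.042,0],[0,0,0]]]'
python3 -m crank '[[0,[0.002,-0.042,0],[0,0,0]],[0,[0,0,0],[0,0,0]]]'
python3 - <<'E'
from h import *
from bench import robot,vision
print(robot.get_obs()["tool_pos"])
t=vision.snapshot("top");W=world(t);s=vision.snapshot("side")
h=cv2.cvtColor(t["color"],cv2.COLOR_RGB2HSV).astype(int);H,A,V=h[...,0],h[...,1],h[...,2]
q=W[(H>18)&(H<40)&(A>15)&(V>140)&(abs(W[...,0]-.58)<.04)&(abs(W[...,1]-.25)<.04)];print("top z",np.percentile(q[:,2],[50,90]))
x=t["color"][135:235,140:240];n=t["color"][205:235,390:420]
b=np.hstack([cv2.resize(i,(400,400),interpolation=2) for i in(x,n)])
cv2.imwrite("pics/s7.png",b[:,:,::-1])
m=np.zeros((420,560),np.uint8);cv2.circle(m,(405,220),10,1,-1);m*=((A<25)&(V>190)).astype(np.uint8)
print("nut",*blob(t,405,220,.016,10,m>0))
E
```

```text
time: 25.45
tool_pos: [0.5749, 0.2489, 0.0263]
ee_rot: [3.141, 0.0, -3.14]
wrist_force: [0.9, 1.1, -1.1]
width: 0.0402
finger_force: 30.0
time: 26.25
tool_pos: [0.4844, 0.236, 0.1383]
ee_rot: [3.14, 0.004, -3.141]
wrist_force: [0.4, -0.5, -0.4]
width: 0.0847
finger_force: 0.0
time: 27.05
tool_pos: [0.2927, 0.0404, 0.1368]
ee_rot: [-3.141, 0.003, -3.138]
wrist_force: [1.1, -0.1, 0.3]
width: 0.0936
finger_force: 0.0
time: 27.25
tool_pos: [0.291, -0.0053, 0.1367]
ee_rot: [-3.139, 0.002, 3.131]
wrist_force: [-0.1, -0.4, -0.4]
width: 0.0942
finger_force: 0.0
[ 0.29098027 -0.00526045  0.13671712]
top z [0.04172988 0.04889758]
nut [ 0.3723 -0.3495  0.016 ] [404.8 219.5] [0.034 0.036]
```

View pics/s7.png

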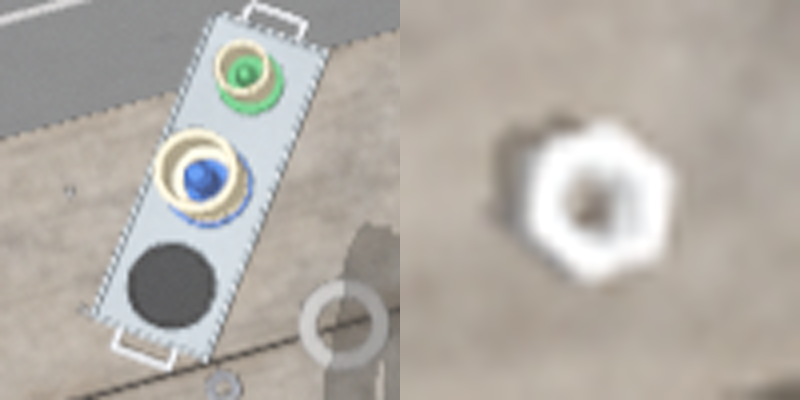

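The small bush is on the green post, with its rim at 48.9 mm against an expected 49 mm. The nut has corners near the image vertical at (603,120) and (590,285), so I'll grip across the flats at a yaw of about 171°.

```bash
python3 -m crank '[[0,[-0.0101,-0.043,0],[0,0,0]],[0,[-0.0101,-0.043,0],[0,0,0]],[0,[-0.0101,-0.043,0],[0,0,0]],[0,[-0.0101,-0.043,0],[0,0,0]],[0,[-0.0101,-0.043,0],[0,0,0]],[0,[-0.0101,-0.043,0],[0,0,0]],[0,[-0.0101,-0.043,0],[0,0,0]],[0,[-0.0101,-0.043,0],[0,0,0]]]'
python3 -m crank '[[0,[0,0,0.02],[0,0,8.5]],[0,[0,0,0.03],[0,0,0]],[0,[0,0,0.03],[0,0,0]],[0,[0,0,0.02],[0,0,0]],[0,[0,0,0],[0,0,0]],[0,[0,0,0],[0,0,0]],[0,[0,0,0],[0,0,0]]]'
```

```text
time: 28.15
tool_pos: [0.3751, -0.344, 0.1359]
ee_rot: [3.141, 0.001, -3.135]
wrist_force: [0.4, 0.4, -0.1]
width: 0.094
finger_force: 0.0
time: 28.85
tool_pos: [0.3744, -0.3445, 0.0379]
ee_rot: [-3.14, 0.002, 2.997]
wrist_force: [0.1, -0.1, 0.0]
width: 0.0938
finger_force: 0.0
```

```bash
python3 -m crank '[[0,[0.0015,-0.005,0.015],[0,0,0]],[0,[0,0,0.01],[0,0,0]],[0,[0,0,0.005],[0,0,0]],[0,[0,0,0],[0,0,0]],[0,[0,0,0],[0,0,0]],[0,[0,0,0],[0,0,0]]]'
python3 -m crank '[[1,[0,0,0],[0,0,0]],[1,[0,0,0],[0,0,0]],[1,[0,0,0],[0,0,0]],[1,[0,0,0],[0,0,0]],[1,[0,0,0],[0,0,0]],[1,[0,0,0],[0,0,0]],[1,[0,0,0],[0,0,0]],[1,[0,0,0],[0,0,0]]]'
python3 -m crank '[[1,[0,0,0],[0,0,0]],[1,[0,0,0],[0,0,0]],[1,[0,0,0],[0,0,0]],[1,[0,0,0],[0,0,0]]]'
```

```text
time: 29.45
tool_pos: [0.3707, -0.3495, 0.0069]
ee_rot: [-3.141, 0.001, 2.995]
wrist_force: [0.6, 1.4, 0.4]
width: 0.0938
finger_force: 0.0
time: 30.25
tool_pos: [0.3704, -0.3491, 0.0062]
ee_rot: [3.141, 0.0, 2.995]
wrist_force: [-0.3, -0.6, 0.2]
width: 0.0333
finger_force: 0.0
time: 30.65
tool_pos: [0.3703, -0.3491, 0.0062]
ee_rot: [3.141, -0.0, 2.995]
wrist_force: [-0.1, 0.8, 0.1]
width: 0.029
finger_force: 29.8
```

```bash
python3 -m crank '[[1,[0,0,-0.03],[0,0,0]],[1,[0,0,-0.049],[0,0,0]],[1,[0,0,-0.049],[0,0,0]],[1,[0,0,0],[0,0,-8.4]],[1,[0.01,0.0437,0],[0,0,0]],[1,[0.01,0.0437,0],[0,0,0]],[1,[0.01,0.0437,0],[0,0,0]],[1,[0.01,0.0437,0],[0,0,0]]]'
python3 -m crank '[[1,[0.01,0.0437,0],[0,0,0]],[1,[0.01,0.0437,0],[0,0,0]],[1,[0.01,0.0437,0],[0,0,0]],[1,[0.01,0.0437,0],[0,0,0]],[1,[-0.002,0.04,0],[0,0,0]],[1,[-0.002,0.04,0],[0,0,0]],[1,[-0.002,0.04,0],[0,0,0]],[1,[-0.002,0.04,0],[0,0,0]]]'
python3 -m crank '[[1,[-0.002,0.04,0],[0,0,0]],[1,[-0.03,0.0265,0],[0,0,0]],[1,[-0.03,0.0265,0],[0,0,0]],[1,[-0.03,0.0265,0],[0,0,0]],[1,[-0.03,0.0265,0],[0,0,0]],[1,[0,0,0],[0,0,0]],[1,[0,0,0],[0,0,0]],[1,[0,0,0],[0,0,0]]]'
```

```text
time: 31.45
tool_pos: [0.3296, -0.1729, 0.1339]
ee_rot: [3.141, 0.0, 3.141]
wrist_force: [0.1, -0.5, -0.2]
width: 0.0291
finger_force: 29.8
time: 32.25
tool_pos: [0.298, 0.1621, 0.1344]
ee_rot: [3.141, 0.002, -3.141]
wrist_force: [-0.2, -1.0, -0.7]
width: 0.0292
finger_force: 29.8
time: 33.05
tool_pos: [0.4196, 0.3058, 0.1342]
ee_rot: [-3.141, -0.001, 3.142]
wrist_force: [0.2, 0.1, -1.2]
width: 0.0295
finger_force: 29.8
```

```bash
python3 -m crank '[[1,[-0.001,0,0.04],[0,0,0]],[1,[0,0,0.035],[0,0,0]],[1,[0,0,0.02],[0,0,0]],[1,[0,0,0.01],[0,0,0]],[1,[0,0,0.006],[0,0,0]],[1,[0,0,0],[0,0,0]],[1,[0,0,0],[0,0,0]]]'
python3 -m crank '[[1,[0,0,0.004],[0,0,0]],[1,[0,0,0.0015],[0,0,0]],[1,[0,0,0],[0,0,0]],[1,[0,0,0],[0,0,0]]]'
```

```text
time: 33.75
tool_pos: [0.4222, 0.3069, 0.0249]
ee_rot: [3.14, 0.003, -3.142]
wrist_force: [-0.0, 0.1, -0.6]
width: 0.0296
finger_force: 29.8
time: 34.15
tool_pos: [0.4214, 0.3065, 0.0179]
ee_rot: [3.141, 0.0, -3.141]
wrist_force: [-0.3, -0.7, -0.5]
width: 0.0291
finger_force: 29.8
```

```bash
python3 -m crank '[[1,[0,0,0.001],[0,0,0]],[1,[0,0,0.001],[0,0,0]],[1,[0,0,0],[0,0,0]],[1,[0,0,0],[0,0,0]]]'
python3 -m crank '[[0.5,[0,0,0],[0,0,0]],[0.5,[0,0,0],[0,0,0]],[0.5,[0,0,0],[0,0,0]],[0.5,[0,0,0],[0,0,0]],[0.5,[0,0,-0.03],[0,0,0]],[0,[0,0,-0.045],[0,0,0]],[0,[0,0,-0.035],[0,0,0]],[0,[0.03,-0.0265,0],[0,0,0]]]'
python3 -m crank '[[0,[0.03,-0.0265,0],[0,0,0]],[0,[0.03,-0.0265,0],[0,0,0]],[0,[0.03,-0.0265,0],[0,0,0]],[0,[0.002,-0.04,0],[0,0,0]],[0,[0.002,-0.04,0],[0,0,0]],[0,[0.002,-0.04,0],[0,0,0]],[0,[0.002,-0.04,0],[0,0,0]],[0,[0,-0.04,0],[0,0,0]]]'
python3 - <<'E'
from h import *
from bench import robot,vision
t=vision.snapshot("top");W=world(t);s=vision.snapshot("side")
h=cv2.cvtColor(t["color"],cv2.COLOR_RGB2HSV).astype(int);H,A,V=h[...,0],h[...,1],h[...,2]
print("nut",*blob(t,183,205,.025,10,(A<40)&(V>150)))
q=W[(V>150)&(np.hypot(W[...,0]-.422,W[...,1]-.306)<.022)];print(np.median(q[:,2]))
U=(W[...,2]>.004)&(W[...,2]<.1)
print("steel",blob(t,338,209,.045,12,U)[0],blob(t,226,216,.009,15,U)[0],blob(t,196,232,.013,8,U)[0])
b=np.hstack([cv2.resize(t["color"][135:235,140:240],(400,400),interpolation=2),cv2.resize(s["color"][110:210,220:320],(400,400),interpolation=2)])
cv2.imwrite("pics/s8.png",b[:,:,::-1])
o=robot.get_obs();print(o["time"],o["tool_pos"])
E
```

```text
time: 34.55
tool_pos: [0.4212, 0.3064, 0.0157]
ee_rot: [3.142, -0.0, -3.142]
wrist_force: [-0.2, 0.3, -0.9]
width: 0.0292
finger_force: 29.8
time: 35.35
tool_pos: [0.3968, 0.2832, 0.1326]
ee_rot: [3.134, 0.013, -3.141]
wrist_force: [-0.8, 0.1, 0.7]
width: 0.0676
finger_force: 0.0
time: 36.15
tool_pos: [0.2929, -0.0009, 0.1261]
ee_rot: [-3.141, 0.002, -3.141]
wrist_force: [1.3, 0.2, -1.1]
width: 0.0942
finger_force: 0.0
nut [0.4225 0.306  0.025 ] [181.6 205.5] [0.034 0.036]
0.023315361812310177
steel [ 0.4039 -0.1488  0.045 ] [0.3929 0.1785 0.009 ] [0.347  0.2678 0.013 ]
36.25 [ 0.2932282  -0.00387924  0.12604346]
```

View pics/s8.png

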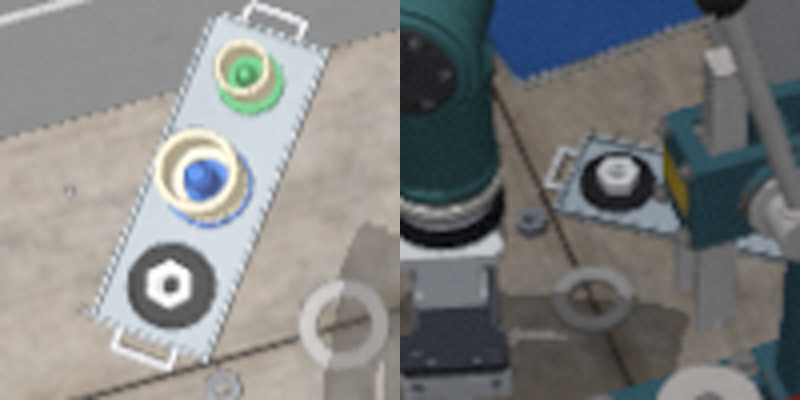

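The nut lies flat in the dish at left crop (170,285), with the dish centre at (171,286). Both bushes are on their posts, and the look-alikes measure the same as at the start.

```bash
python3 -m crank '[[0,[0,0,0],[0,0,0]],[0,[0,0,0],[0,0,0]],[0,[0,0,0],[0,0,0]]]' && python3 -c "
from bench import robot
print(robot.close_job())"
```

```text
time: 36.55
tool_pos: [0.2933, 0.0017, 0.1257]
ee_rot: [3.141, -0.0, -3.138]
wrist_force: [0.4, -1.2, 0.2]
width: 0.094
finger_force: 0.0
the job is handed in; nothing more can be done
None
```

The kit is assembled and handed in at about 36.6 s: washer and large bush are on the blue post, small bush on the green post and bright nut in the dish; the look-alikes measured within 2 mm of their start positions, and the hand-in call returned no verdict.

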